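Show the fitter which piston goes into which hole

ROBOT

A 6-joint arm with a two-finger parallel gripper is mounted at the origin on the work surface. World frame = base frame: x ahead of the robot, y to its left, z up, the work surface at z = 0. Lengths are in m, angles in degrees, forces in N, time in s.
With the tool pointing down it reaches from about 0.3 to 0.85 m from the base axis. Payload 5.4 kg.
Tool frame: the origin (TCP) lies between the finger pads; the fingertips stand 19 mm ahead of it and the grasp point (between the pads) is the TCP (arm.tip_reach is the distance from the TCP to the fingertips, in m); z points along the fingers, y is the direction in which the jaws open and shut (so a half turn about z gives the same grasp; the last joint's range is limited). The gripper opens to 85 mm and grips with 20 to 120 N. Pads are 22 mm wide; open, the fingers measure 114 mm over their backs; the gripper's body (76 mm by 85 mm) begins 54 mm behind the grasp point. The pads swing forward as they close: fully open they stand 13 mm farther back than shut.
Start: joints at [-79.761, 9.076, 91.501, -0, 79.423, -12.038], TCP at [0.218, -0.532, 0.25] pointing down, gripper open.
Joint ranges: [-166.64, 166.64], [-54.1, 131.32], [10.49, 154.53], [-73.88, 253.88], [9.74, 151.15], [-171.62, 171.62]. Speed limits (degrees/s): [147.25, 147.25, 180, 180, 180, 180].

INTERFACE

Orientations are given as [roll, pitch, yaw] about the fixed x, y, z axes, in that order (R = Rz(yaw) Ry(pitch) Rx(roll)).
In Python, from cell import readout, imaging, arm gives the robot as it stands.
- The arm moves only by the tool carry_out, never from a script. Its argument "motion" is a list of rows, each a list of 7 numbers: the gripper's target within -1 to 1 (fully open at 1, half-way at 0, shut at -1), then the shift along the tool's x, y, z in mm, then the turn, a rotation vector about the tool's x, y, z in degrees. In form: [[hand, tx, ty, tz, wx, wy, wz], ...]. A call has exactly 8 rows; each row is the pose to reach, as a shift and turn from the pose commanded when the call began, along the tool's axes at that moment; what a row does not reach only later rows make up. A row lasts 1/12 s, in which the tool goes at most 41.7 mm and 7.16 degrees, less where a joint would pass 70% of its speed; a pose out of reach is approached as far as the arm can. A call with a gripper value outside its range is refused whole. The fingers move at their own pace and stop on an object; the grip force is fixed at half the most. Time passes only in rows, so rows that repeat a pose let the fingers close, or fill a call up. It gives the time, the measured TCP pose, the force and the opening at its end, in the units of the state.
- readout.read_state(): the state, without advancing time (a new reading comes with each control period).
- imaging.snapshot(name): name is "side" or "top" or "wrist"; returns a dict with "img" (384x512x3 uint8, red, green, blue), "K" (3x3 intrinsics, pixels), "k1" (the pictures are not rectified: a ray, as slopes to the right and down, at radius r is drawn at 1 + k1 r^2 times it, then the intrinsics apply), "extrinsics" (4x4, takes a point from camera to world coordinates); the wrist camera has in their place "hand_eye" (4x4, takes a point from camera to tool coordinates, whose origin is the TCP and whose axes are the flange's). Camera axes: x right, y up, looking along -z (the intrinsics and any distortion apply to the point x, -y, -z); pixel columns grow to the right and rows downward; lengths in m; the calibration is good to about 2 mm. A picture is of the moment at which its call begins: read the wrist's pose just before it. There is no depth.
- arm.sign_off(): hands the job in, once; it reports no verdict.
Trained networks look in a picture, given as the dict that the camera call returned (one of the last four; its "shot" number tells which), for a name from the list of things; names that differ only in an ending like _2 or _b are one class to them, and where a whole thing is asked for, a point or a joint stands for the part that bears it (a point fixed in the world has none). Each returns a list of dicts, best first, with "p" (0 to 1); they miss things now and then, are a little off and sometimes report something else, mostly with a low value. They report only what shows in the picture. A call takes as long as a camera call. They do not tell look-alikes from the thing itself.
- imaging.spot_in(picture, target): "point" ([x, y, z] in m, in world coordinates, good to about 4 mm: the middle of the surface that is visible of it).
- imaging.regions_of(picture, target): "region" (384x512 bool, what is visible of it).
The state is a dict: "time": time; "joint_positions": joint angles; "dq": joint speeds; "joint_efforts": joint torques, N m; "ee_pos": TCP position; "ee_rot": TCP orientation; "contact_force": force on the tool from outside, world axes, zero at the start; "moment": the same for the moment, N m; "finger_gap": finger opening in m.
Only numpy, scipy, OpenCV 4.12 (cv2) and the standard library are available. Lean on these libraries where they do the work, as an engineer would, in place of code of your own. Each camera call takes 0.05 s, during which the arm holds its last target. There are 200 camera calls.

TASK

The pump fitter across the bench has to be shown which piston to fit and where: point with the fingertips at the loose piston that still has its bronze slipper, then at the one empty hole in the cylinder block's retainer plate, each from a couple of centimetres above and held still for two seconds. Touch nothing at all, do not hover just above the scrap piston with the bare ball or the standing screw, and finish still pointing at the empty hole.

Things in the scene. Friction and masses are not known exactly. Their poses are not given: they have to be found in the camera images.
- good_piston: the piston to be fitted, loose, standing upright on the bench among the small parts: polished steel skirt 25 mm across and 94 mm tall, topped by a bronze slipper, a flat disc 33 mm across; 108 mm tall in all. Origin: centre of its underside, z up its axis. It tips over if touched
- good_piston_top (a point): centre of the top face of that bronze slipper, 108 mm above the bench: the thing to point at first
- cylinder_block: upright steel cylinder block, fixed, 152 mm across on a 164 mm rubber pad. On top, 130 mm above the bench, a grey round retainer plate with nine holes on a 112 mm circle (38 mm apart): eight filled by pistons whose bronze slippers (33 mm discs) stand 6 mm above the plate, one empty. Steel dome in the middle, 7 mm above the plate. Origin: centre of underside; x axis towards the empty hole
- open_hole (a point): centre of the mouth of the one empty hole (28 mm across, a dark open bore below), at the height of the retainer plate's top face, 130 mm above the bench, 56 mm from the block's axis: the thing to point at second. The slippers beside it stand 6 mm higher
- scrap_piston: loose scrapped piston standing upright: the same steel skirt, 25 mm across, with a brown heat-tinted band and dark score marks, but no slipper, only a bare steel ball 18 mm across on a neck at the top; 105 mm tall. Origin: centre of its underside. Leave it alone
- scrap_piston_top (a point): top of the bare ball of the scrap piston, 105 mm above the bench
- cap_screw: loose dark socket-head screw standing on its head: head 24 mm across and 16 mm tall, shank 16 mm across, 94 mm tall in all. Origin: centre of its underside. Leave it alone
- cap_screw_top (a point): upper end of the shank of the standing screw, 94 mm above the bench
- end_cover: red cast end cover 154 x 158 mm, 66 mm tall over the bronze valve plate on its face, too heavy to move; it stands on the other side of the small parts from the cylinder block. Origin: centre of its underside
- hex_key: loose steel hex key lying flat on the bench beyond the small parts, 12 mm thick, long arm 205 mm along its y axis, short arm 65 mm towards its -x. Origin: on the bench under the middle of the long arm
There are look-alikes about, which are no part of the job. Leave any red look-alike of the good_piston alone.

How it is judged:
By the outcome, as a careful person would: the job done as asked, in the order asked, and still so for the second after the job is handed in, with the robot touching nothing.
It also fails if it takes over 38 s, if anything falls off the work surface, if the arm or the gripper's body presses on something with over 40 N, if the wrist force passes 120 N, or if a joint passes its speed limit or range.

## Working session

There is one attempt and no reset: what is moved stays moved. The work goes in short steps, Python scripts to look and compute and a tool call to move; the robot and the scene stay as the last step left them, time stands still between calls to the robot, and variables do not carry over. Pictures are saved under pics/ and viewed, about 8 in all and at most 12, crops included, and the job is handed in when it is done.

Besides the shell and the picture viewer there is one more tool, called after "Call:" by a JSON object that holds its "fn" and its "kwargs", one argument or row to a line. carry_out: Moves the arm, as the interface text tells. Its arguments: {"type":"object","properties":{"motion":{"type":"array","items":{"type":"array","items":{"type":"number"}}}},"required":["motion"]}

```bash
mkdir -p pics; ls
cat > h.py <<'E'
import numpy as np, cv2
from cell import readout, imaging, arm
from scipy.spatial.transform import Rotation as R
E
python3 - <<'E'
from h import *
s=readout.read_state(); print(s['time'],s['ee_pos'],s['ee_rot'],s['finger_gap'],arm.tip_reach)
for c in ['side','top']:
    p=imaging.snapshot(c); cv2.imwrite(f'pics/{c}1.png',p['img'][:,:,::-1])
    np.savez(f'{c}1.npz',**{k:p[k] for k in('img','K','k1','extrinsics')})
    for t in ['good_piston','good_piston_top','open_hole','cylinder_block','scrap_piston','scrap_piston_top','cap_screw_top','end_cover']:
        print(c,t,[(np.round(d['point'],3).tolist(),round(d['p'],2)) for d in imaging.spot_in(p,t)][:4])
E
```

```text
pics
0.0 [ 0.21786153 -0.53151562  0.24930896] [-1.79893331e+02 -2.21040862e-02  2.22777250e+01] 0.08513465042652865 0.019
side good_piston [([0.528, -0.068, 0.077], 0.66), ([0.632, -0.078, 0.074], 0.66), ([0.566, -0.011, 0.07], 0.6)]
side good_piston_top [([0.529, -0.067, 0.074], 0.84), ([0.628, -0.081, 0.071], 0.8), ([0.567, -0.007, 0.076], 0.6)]
side open_hole [([0.544, 0.205, 0.103], 0.68)]
side cylinder_block [([0.542, 0.212, 0.106], 0.69)]
side scrap_piston [([0.455, -0.0, 0.059], 0.95), ([0.663, 0.066, 0.047], 0.5)]
side scrap_piston_top [([0.457, 0.002, 0.06], 0.68)]
side cap_screw_top [([0.662, 0.066, 0.049], 0.74), ([0.453, -0.001, 0.06], 0.67)]
side end_cover [([0.505, -0.264, 0.06], 0.92)]
top good_piston [([0.624, -0.076, 0.106], 0.72), ([0.567, -0.001, 0.104], 0.7), ([0.528, -0.053, 0.106], 0.59)]
top good_piston_top [([0.53, -0.059, 0.107], 0.67), ([0.626, -0.071, 0.106], 0.48), ([0.565, -0.001, 0.106], 0.45), ([0.452, 0.015, 0.097], 0.26)]
top open_hole [([0.539, 0.245, 0.13], 0.83)]
top cylinder_block [([0.544, 0.246, 0.129], 0.77), ([0.799, 0.066, 0.012], 0.75)]
top scrap_piston [([0.454, 0.018, 0.098], 0.53)]
top scrap_piston_top []
top cap_screw_top [([0.655, 0.071, 0.058], 0.71)]
top end_cover [([0.501, -0.248, 0.057], 0.79)]
```

View pics/top1.png

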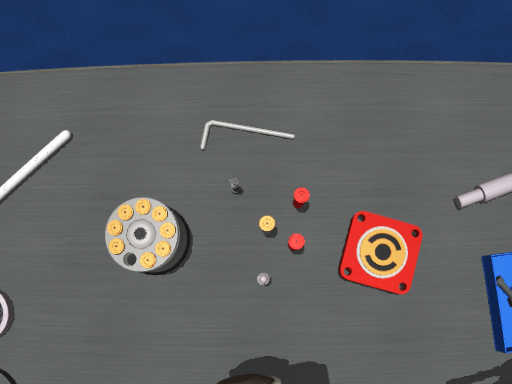

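View pics/side1.png

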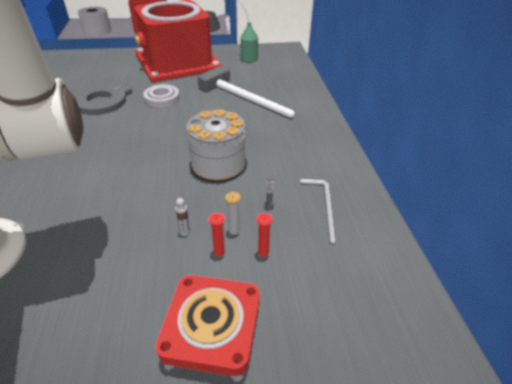

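The top view shows the bronze-topped piston at (267,224), with red look-alikes at (302,197) and (296,242). The scrap piston is at (264,279) and the screw at (235,185). The block is at (143,235), with its empty hole at about (130,259). The side view agrees. Next I'll measure both targets from the bronze colour blobs.

```bash
cat >> h.py <<'E'
def ray(p,uv,z):
    K=p['K'];k1=float(p['k1'])
    d=cv2.undistortPoints(np.array([[uv]],float),K,np.array([k1,0,0,0,0.]))[0,0]
    T=p['extrinsics'];v=T[:3,:3]@[d[0],-d[1],-1];o=T[:3,3]
    return o+v*(z-o[2])/v[2]
def bronze(p,up=4):
    # bronze blob centroids
    im=cv2.cvtColor(p['img'],cv2.COLOR_RGB2HSV)
    m=((im[...,0]>12)&(im[...,0]<26)&(im[...,1]>90)&(im[...,2]>110)).astype(np.uint8)
    n,l,st,c=cv2.connectedComponentsWithStats(m,connectivity=4)
    return [(c[i],st[i,4]) for i in range(1,n) if st[i,4]>25]
def tool(delta,s):
    return R.from_euler('xyz',s['ee_rot'],degrees=True).inv().apply(delta)*1000
E
python3 - <<'E'
from h import *
from scipy.optimize import least_squares
for c in ['top','side']:
    p=dict(np.load(c+'1.npz')); print(c,'cam at',p['extrinsics'][:3,3].round(2))
    B=bronze(p); P=[]
    for uv,a in B:
        q=ray(p,uv,.136); 
        if q[1]>.12: P.append(q[:2])
        else: print('blob',uv.round(1),a,'z=.108:',ray(p,uv,.108).round(4))
    P=np.array(P); print(len(P))
    if len(P)>=6:
        f=least_squares(lambda x:np.hypot(*(P-x).T)-.056,P.mean(0)); ang=np.degrees(np.arctan2(*(P-f.x).T[::-1]))
        print('centre',f.x.round(4),'res',f.fun.round(4)); print('ang',np.sort(ang%360).round(1))
        off=np.degrees(np.angle(np.mean(np.exp(1j*np.radians(ang*9)))))/9
        for k in range(9):
            a=off+40*k
            if min(abs((ang-a+180)%360-180))>20: print('empty',a%360,(f.x+.056*np.array([np.cos(np.radians(a)),np.sin(np.radians(a))])).round(4))
p=dict(np.load('top1.npz')); print('hole px',ray(p,(130.5,259),.130).round(4))
cv2.imwrite('pics/crop.png',cv2.resize(p['img'][180:290,95:315,::-1],None,fx=3.5,fy=3.5,interpolation=cv2.INTER_CUBIC))
E
```

```text
top cam at [0.45 0.01 1.09]
blob [266.6 223. ] 205 z=.108: [0.5695 0.0012 0.108 ]
blob [382.2 251.7] 1140 z=.108: [ 0.5058 -0.2369  0.108 ]
8
centre [0.548  0.2587] res [-0.0002 -0.     -0.0004 -0.0004 -0.0002 -0.0004 -0.0003 -0.0002]
ang [ 36.8  76.7 116.7 197.1 236.7 276.9 316.8 356.8]
empty 156.79475845686844 [0.4965 0.2808]
side cam at [ 0.53 -0.61  0.67]
blob [232.5 197.6] 137 z=.108: [ 0.5658 -0.0041  0.108 ]
blob [209.8 316.6] 1764 z=.108: [ 0.5063 -0.278   0.108 ]
5
hole px [0.4964 0.2792 0.13  ]
```

View pics/crop.png

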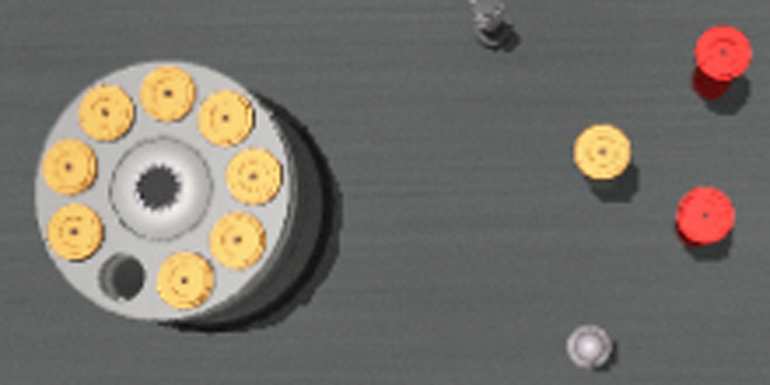

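The crop confirms it: one bronze-topped piston, bare steel ball at the scrap piston, dark empty hole at lower left of the block. The two cameras put the piston within about 6 mm of each other. I'll approach above it and refine with the wrist camera.

Run:
```python
from h import *
s=readout.read_state(); print(tool(np.array([.568,-.001,.215])-s['ee_pos'],s).round(1))
```

```text
[ 525.2 -358.8   35.3]
```

Call:
{"fn": "carry_out", "kwargs": {
  "motion": [
    [-1,20,-14,0,0,0,0],
    [-1,50,-34,0,0,0,0],
    [-1,82,-56,2,0,0,0],
    [-1,114,-78,4,0,0,0],
    [-1,146,-100,6,0,0,0],
    [-1,178,-122,8,0,0,0],
    [-1,210,-144,10,0,0,0],
    [-1,242,-165,12,0,0,0]
  ]
}}

```text
time: 1.57
ee_pos: [0.38, -0.2859, 0.2384]
ee_rot: [180.0, -0.0, 22.3]
contact_force: [0.2, 0.0, 0.1]
finger_gap: -0.0002
```

Call:
{"fn": "carry_out", "kwargs": {
  "motion": [
    [-1,32,-22,2,0,0,0],
    [-1,64,-44,4,0,0,0],
    [-1,96,-66,6,0,0,0],
    [-1,128,-87,8,0,0,0],
    [-1,160,-109,10,0,0,0],
    [-1,192,-131,12,0,0,0],
    [-1,220,-150,14,0,0,0],
    [-1,240,-164,16,0,0,0]
  ]
}}

```text
time: 2.23
ee_pos: [0.5404, -0.0422, 0.2223]
ee_rot: [-180.0, -0.0, 22.4]
contact_force: [0.9, -0.2, 0.6]
finger_gap: -0.0003
```

Run:
```python
from h import *
s=readout.read_state(); print(s['time'],s['ee_pos'],s['ee_rot'],s['finger_gap'],s['joint_positions'])
p=imaging.snapshot('wrist'); cv2.imwrite('pics/w1.png',p['img'][:,:,::-1])
T=np.eye(4);T[:3,:3]=R.from_euler('xyz',s['ee_rot'],degrees=True).as_matrix();T[:3,3]=s['ee_pos']
p['extrinsics']=T@p['hand_eye']
np.savez('w1.npz',**{k:p[k] for k in('img','K','k1','extrinsics')})
for uv,a in bronze(p): print(uv.round(1),a,ray(p,uv,.108).round(4))
print(p['hand_eye'].round(3))
for t in ['good_piston_top','open_hole','scrap_piston']: print(t,[(np.round(d['point'],3).tolist(),round(d['p'],2)) for d in imaging.spot_in(p,t)])
print(tool(np.array([.568,0,.215])-s['ee_pos'],s).round(1))
```

```text
2.2333 [ 0.5404231  -0.04220062  0.22233567] [-1.79993421e+02 -4.86330224e-02  2.23879199e+01] -0.00030902034760753083 [-1.72635444e+01  5.47342046e+00  9.86831401e+01  3.72350032e-02
  7.58101959e+01  5.03394158e+01]
[228.5 123.6] 85 [ 0.5775 -0.0058  0.108 ]
[214.3 135. ] 26 [0.5665 0.0006 0.108 ]
[207.7 143.2] 34 [0.5593 0.0028 0.108 ]
[214.1 154. ] 65 [ 0.5538 -0.004   0.108 ]
[435.5 280.8] 4852 [ 0.5236 -0.2095  0.108 ]
[[-0.     0.949  0.314  0.079]
 [ 1.     0.     0.001  0.   ]
 [ 0.001  0.314 -0.949 -0.124]
 [ 0.     0.     0.     1.   ]]
good_piston_top [([0.57, -0.0, 0.109], 0.92), ([0.625, -0.067, 0.106], 0.8), ([0.558, 0.188, 0.032], 0.75), ([0.533, -0.052, 0.112], 0.57)]
open_hole [([0.557, 0.19, 0.031], 0.87)]
scrap_piston []
[ 41.6 -28.5   7.4]
```

View pics/w1.png

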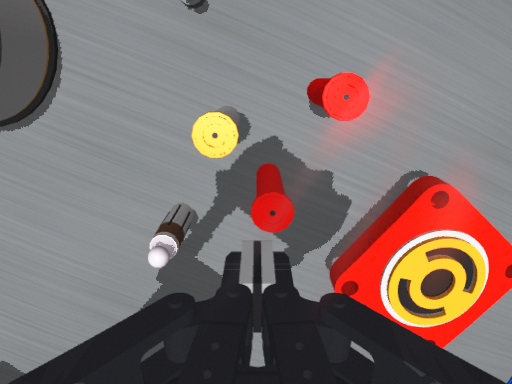

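The wrist view shows the bronze slipper centred at (214,135), which is about (0.567, 0.000). The network says (0.570, 0.000) and the top camera (0.5695, 0.001), so I'll use (0.568, 0.000). The red pistons and the scrap piston at (160,255) are clear of the path.

Call:
{"fn": "carry_out", "kwargs": {
  "motion": [
    [-1,20,-14,2,0,0,0],
    [-1,34,-24,5,0,0,0],
    [-1,42,-29,10,0,0,0],
    [-1,42,-29,20,0,0,0],
    [-1,42,-29,32,0,0,0],
    [-1,42,-29,42,0,0,0],
    [-1,42,-29,46,0,0,0],
    [-1,42,-29,46,0,0,0]
  ]
}}

```text
time: 3.1
ee_pos: [0.5656, -0.0027, 0.1741]
ee_rot: [-179.9, 0.2, 22.2]
contact_force: [-0.1, 0.4, 0.2]
finger_gap: 0.0001
```

Run:
```python
from h import *
s=readout.read_state(); print(s['time'],s['ee_pos'],s['ee_rot'])
p=imaging.snapshot('wrist'); q=imaging.snapshot('side')
T=np.eye(4);T[:3,:3]=R.from_euler('xyz',s['ee_rot'],degrees=True).as_matrix();T[:3,3]=s['ee_pos']
E=T@p['hand_eye']
for pic in (p,q): print([(np.round(d['point'],3).tolist(),round(d['p'],2)) for d in imaging.spot_in(pic,'good_piston_top')])
a=cv2.resize(p['img'],(400,300)); b=cv2.resize(q['img'][120:270,130:330],(400,300),interpolation=cv2.INTER_CUBIC)
cv2.imwrite('pics/w2.png',np.hstack([a,b])[:,:,::-1])
print(tool(np.array([.568,0,.149])-s['ee_pos'],s).round(1))
```

```text
3.1 [ 0.56559826 -0.002673    0.17411011] [-179.88133928    0.19015905   22.21883797]
[([0.576, 0.004, 0.107], 0.84), ([0.542, -0.047, 0.086], 0.77), ([0.626, -0.065, 0.106], 0.74)]
[([0.568, -0.005, 0.077], 0.94), ([0.531, -0.07, 0.076], 0.72), ([0.628, -0.079, 0.07], 0.71), ([0.508, 0.206, 0.085], 0.17)]
[ 3.3 -1.5 25.1]
```

View pics/w2.png

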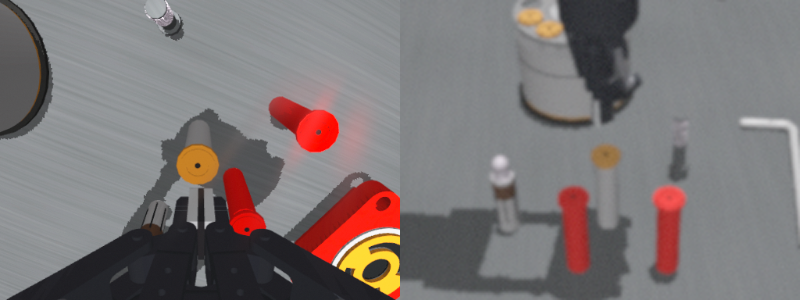

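Left (wrist): the shut fingertips sit right behind the slipper at (197,165). Right (side): the tips are just above the bronze slipper, clear of the neighbours. Now I'll make the last short descent and hold.

Call:
{"fn": "carry_out", "kwargs": {
  "motion": [
    [-1,2,-1,3,0,0,0],
    [-1,4,-2,8,0,0,0],
    [-1,4,-2,14,0,0,0],
    [-1,4,-2,20,0,0,0],
    [-1,4,-2,23,0,0,0],
    [-1,4,-2,24,0,0,0],
    [-1,4,-2,24,0,0,0],
    [-1,4,-2,24,0,0,0]
  ]
}}

```text
time: 3.97
ee_pos: [0.5701, 0.0012, 0.1523]
ee_rot: [180.0, -0.0, 22.3]
contact_force: [-0.2, 0.4, 0.7]
finger_gap: -0.0003
```

Run:
```python
from h import *
s=readout.read_state(); print(s['time'],s['ee_pos'],s['ee_rot'])
p=imaging.snapshot('wrist'); q=imaging.snapshot('side')
T=np.eye(4);T[:3,:3]=R.from_euler('xyz',s['ee_rot'],degrees=True).as_matrix();T[:3,3]=s['ee_pos']
p['extrinsics']=T@p['hand_eye']
for uv,a in bronze(p): print(uv.round(1),a,ray(p,uv,.108).round(4))
for pic in (p,q): print([(np.round(d['point'],3).tolist(),round(d['p'],2)) for d in imaging.spot_in(pic,'good_piston_top')])
a=cv2.resize(p['img'],(400,300)); b=cv2.resize(q['img'][150:240,180:300],(400,300),interpolation=cv2.INTER_CUBIC)
cv2.imwrite('pics/w3.png',np.hstack([a,b])[:,:,::-1])
```

```text
3.9667 [0.57011769 0.00115819 0.1523262 ] [ 1.79996531e+02 -1.70332740e-03  2.22769634e+01]
[255.2 228. ] 1928 [0.5714 0.0027 0.108 ]
[484.  343.5] 1649 [ 0.5497 -0.1688  0.108 ]
[506.3 375.2] 172 [ 0.5306 -0.2063  0.108 ]
[([0.628, -0.063, 0.108], 0.93), ([0.54, -0.046, 0.058], 0.82), ([0.578, 0.009, 0.107], 0.66)]
[([0.629, -0.079, 0.071], 0.9), ([0.568, -0.011, 0.072], 0.69), ([0.528, -0.069, 0.072], 0.64)]
```

View pics/w3.png

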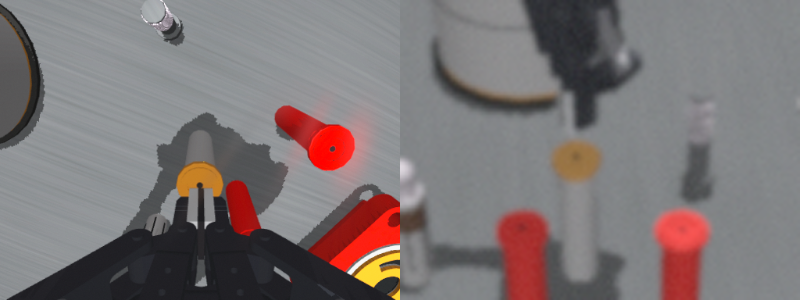

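The tips are over the slipper's centre (wrist (200,185)) at about 25 mm. I'll drop 3 mm and hold for more than 2 s.

Call:
{"fn": "carry_out", "kwargs": {
  "motion": [
    [-1,0,0,2,0,0,0],
    [-1,0,0,3,0,0,0],
    [-1,0,0,3,0,0,0],
    [-1,0,0,3,0,0,0],
    [-1,0,0,3,0,0,0],
    [-1,0,0,3,0,0,0],
    [-1,0,0,3,0,0,0],
    [-1,0,0,3,0,0,0]
  ]
}}

```text
time: 4.83
ee_pos: [0.5701, 0.0012, 0.1494]
ee_rot: [180.0, -0.0, 22.3]
contact_force: [0.4, 0.4, -0.6]
finger_gap: 0.0002
```

Call:
{"fn": "carry_out", "kwargs": {
  "motion": [
    [-1,0,0,0,0,0,0],
    [-1,0,0,0,0,0,0],
    [-1,0,0,0,0,0,0],
    [-1,0,0,0,0,0,0],
    [-1,0,0,0,0,0,0],
    [-1,0,0,0,0,0,0],
    [-1,0,0,0,0,0,0],
    [-1,0,0,0,0,0,0]
  ]
}}

```text
time: 5.5
ee_pos: [0.5701, 0.0012, 0.1493]
ee_rot: [180.0, -0.0, 22.3]
contact_force: [0.2, -0.2, -0.0]
finger_gap: -0.0002
```

Call:
{"fn": "carry_out", "kwargs": {
  "motion": [
    [-1,0,0,0,0,0,0],
    [-1,0,0,0,0,0,0],
    [-1,0,0,0,0,0,0],
    [-1,0,0,0,0,0,0],
    [-1,0,0,0,0,0,0],
    [-1,0,0,0,0,0,0],
    [-1,0,0,0,0,0,0],
    [-1,0,0,0,0,0,0]
  ]
}}

```text
time: 6.17
ee_pos: [0.5701, 0.0012, 0.1493]
ee_rot: [-180.0, 0.0, 22.3]
contact_force: [-0.3, 0.5, -1.0]
finger_gap: 0.0002
```

Call:
{"fn": "carry_out", "kwargs": {
  "motion": [
    [-1,0,0,0,0,0,0],
    [-1,0,0,0,0,0,0],
    [-1,0,0,0,0,0,0],
    [-1,0,0,0,0,0,0],
    [-1,0,0,0,0,0,0],
    [-1,0,0,0,0,0,0],
    [-1,0,0,0,0,0,0],
    [-1,0,0,0,0,0,0]
  ]
}}

```text
time: 6.83
ee_pos: [0.5701, 0.0012, 0.1494]
ee_rot: [180.0, -0.0, 22.3]
contact_force: [0.1, 0.4, 0.3]
finger_gap: -0.0001
```

Call:
{"fn": "carry_out", "kwargs": {
  "motion": [
    [-1,0,0,0,0,0,0],
    [-1,0,0,0,0,0,0],
    [-1,0,0,0,0,0,0],
    [-1,0,0,0,0,0,0],
    [-1,0,0,0,0,0,0],
    [-1,0,0,0,0,0,0],
    [-1,0,0,0,0,0,0],
    [-1,0,0,0,0,0,0]
  ]
}}

```text
time: 7.5
ee_pos: [0.5701, 0.0012, 0.1493]
ee_rot: [-180.0, -0.0, 22.3]
contact_force: [0.3, 0.3, 0.0]
finger_gap: 0.0001
```

Run:
```python
from h import *
s=readout.read_state(); print(s['time'],s['ee_pos'],s['ee_rot'])
for g in ([s['ee_pos'][0],s['ee_pos'][1],.225],[.4965,.280,.225]): print(tool(np.array(g)-s['ee_pos'],s).round(1))
```

```text
7.5 [0.57007301 0.00122042 0.14929191] [-1.79997496e+02 -3.94909751e-04  2.22762006e+01]
[  0.   -0.  -75.7]
[  37.6 -285.9  -75.7]
```

The first hold is done: tips 22 mm above the slipper for about 3 s, with no contact. Now up and across to the block.

Call:
{"fn": "carry_out", "kwargs": {
  "motion": [
    [-1,0,0,-20,0,0,0],
    [-1,0,0,-50,0,0,0],
    [-1,2,-15,-75,0,0,0],
    [-1,6,-45,-76,0,0,0],
    [-1,10,-78,-76,0,0,0],
    [-1,15,-112,-76,0,0,0],
    [-1,19,-146,-76,0,0,0],
    [-1,23,-180,-76,0,0,0]
  ]
}}

```text
time: 8.17
ee_pos: [0.5225, 0.1779, 0.2255]
ee_rot: [180.0, -0.0, 22.3]
contact_force: [0.5, 0.1, 0.0]
finger_gap: -0.0
```

Call:
{"fn": "carry_out", "kwargs": {
  "motion": [
    [-1,4,-30,0,0,0,0],
    [-1,8,-60,0,0,0,0],
    [-1,11,-85,0,0,0,0],
    [-1,13,-100,0,0,0,0],
    [-1,14,-106,0,0,0,0],
    [-1,14,-106,0,0,0,0],
    [-1,14,-106,0,0,0,0],
    [-1,14,-106,0,0,0,0]
  ]
}}

```text
time: 8.83
ee_pos: [0.4963, 0.2789, 0.2253]
ee_rot: [180.0, 0.0, 22.2]
contact_force: [-0.5, -0.6, -0.0]
finger_gap: -0.0003
```

Run:
```python
from h import *
from scipy.optimize import least_squares
s=readout.read_state(); print(s['time'],s['ee_pos'],s['ee_rot'])
p=imaging.snapshot('wrist'); q=imaging.snapshot('side')
T=np.eye(4);T[:3,:3]=R.from_euler('xyz',s['ee_rot'],degrees=True).as_matrix();T[:3,3]=s['ee_pos']
p['extrinsics']=T@p['hand_eye']
np.savez('w4.npz',**{k:p[k] for k in('img','K','k1','extrinsics')})
for uv,a in bronze(p): print(uv.round(1),a,ray(p,uv,.136).round(4))
for t in ('open_hole','cylinder_block'): print([(np.round(d['point'],3).tolist(),round(d['p'],2)) for d in imaging.spot_in(p,t)])
a=cv2.resize(p['img'],(400,300)); b=cv2.resize(q['img'][75:195,150:310],(400,300),interpolation=cv2.INTER_CUBIC)
cv2.imwrite('pics/w4.png',np.hstack([a,b])[:,:,::-1])
print(tool(np.array([.4965,.280,.171])-s['ee_pos'],s).round(1))
```

```text
8.8333 [0.49633675 0.27886145 0.22529211] [1.79975644e+02 5.90567839e-03 2.22078649e+01]
[298.4  56.6] 2079 [0.5895 0.2906 0.136 ]
[358.5  63. ] 2367 [0.6003 0.2561 0.136 ]
[243.4  98.7] 1635 [0.5547 0.3114 0.136 ]
[397.  109.5] 2141 [0.5853 0.2216 0.136 ]
[227.4 152.5] 2017 [0.5201 0.3086 0.136 ]
[395.3 168.4] 1859 [0.5517 0.2043 0.136 ]
[358.1 212.7] 1658 [0.5149 0.2128 0.136 ]
[303.  226.2] 1620 [0.4919 0.2433 0.136 ]
[([0.548, 0.266, 0.133], 0.56)]
[([0.555, 0.263, 0.132], 0.76), ([0.662, 0.08, 0.011], 0.24)]
[ 0.6 -1.  54.3]
```

View pics/w4.png

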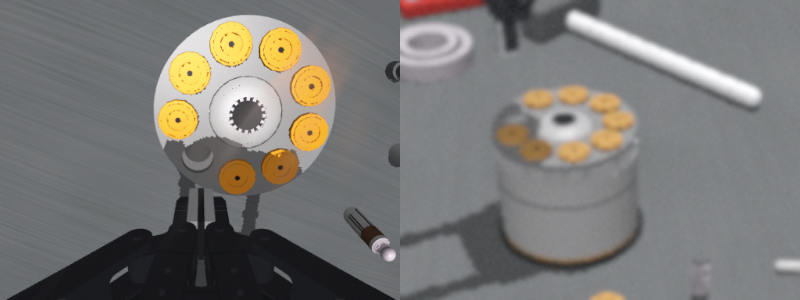

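The wrist view shows the empty hole at about (197,155), just ahead of the fingertips. I'll fit the slipper ring again from this closer view before descending.

Run:
```python
from h import *
from scipy.optimize import least_squares
p=dict(np.load('w4.npz'))
P=np.array([ray(p,uv,.136)[:2] for uv,a in bronze(p)])
f=least_squares(lambda x:np.hypot(*(P-x[:2]).T)-x[2],[.548,.259,.056]); x=f.x
z=(P-x[:2])@[1,1j]; off=np.angle(np.mean((z/abs(z))**9))/9
for k in range(9):
    e=np.exp(1j*(off+k*np.radians(40)))
    if min(abs(z/abs(z)-e))>.3: print('empty',x[0]+.056*e.real,x[1]+.056*e.imag,np.degrees(np.angle(e)))
print(x,f.fun.round(4))
for uv in ((252,198),(253,200)): print(ray(p,uv,.13).round(4))
```

```text
empty 0.4932290502626127 0.2804220092693224 157.06026798601033
[0.54480031 0.2585953  0.05492591] [ 0.0001  0.0006 -0.0012 -0.0001  0.0008 -0.0002 -0.0002  0.0002]
[0.4957 0.2821 0.13  ]
[0.4946 0.281  0.13  ]
```

The estimates agree to about 3 mm, so I'll target (0.495, 0.280) with the tips at z≈0.152.

Call:
{"fn": "carry_out", "kwargs": {
  "motion": [
    [-1,-1,-1.5,8,0,0,0],
    [-1,-1,-1.5,18,0,0,0],
    [-1,-1,-1.5,28,0,0,0],
    [-1,-1,-1.5,38,0,0,0],
    [-1,-1,-1.5,47,0,0,0],
    [-1,-1,-1.5,52,0,0,0],
    [-1,-1,-1.5,54,0,0,0],
    [-1,-1,-1.5,54,0,0,0]
  ]
}}

```text
time: 9.7
ee_pos: [0.4941, 0.2808, 0.1705]
ee_rot: [-180.0, 0.1, 22.3]
contact_force: [-0.0, 0.0, 0.3]
finger_gap: 0.0002
```

Run:
```python
from h import *
s=readout.read_state(); print(s['time'],s['ee_pos'],s['ee_rot'])
p=imaging.snapshot('wrist'); q=imaging.snapshot('side'); t=imaging.snapshot('top')
a=cv2.resize(p['img'],(400,300)); b=cv2.resize(q['img'][75:195,150:310],(400,300),interpolation=cv2.INTER_CUBIC)
c=cv2.resize(t['img'][150:300,90:290],(400,300))
cv2.imwrite('pics/w5.png',np.vstack([np.hstack([a,b]),np.hstack([c,c*0])])[:,:,::-1])
```

```text
9.7 [0.49406348 0.28079499 0.17051401] [-1.79993923e+02  7.20371127e-02  2.22783157e+01]
```

View pics/w5.png

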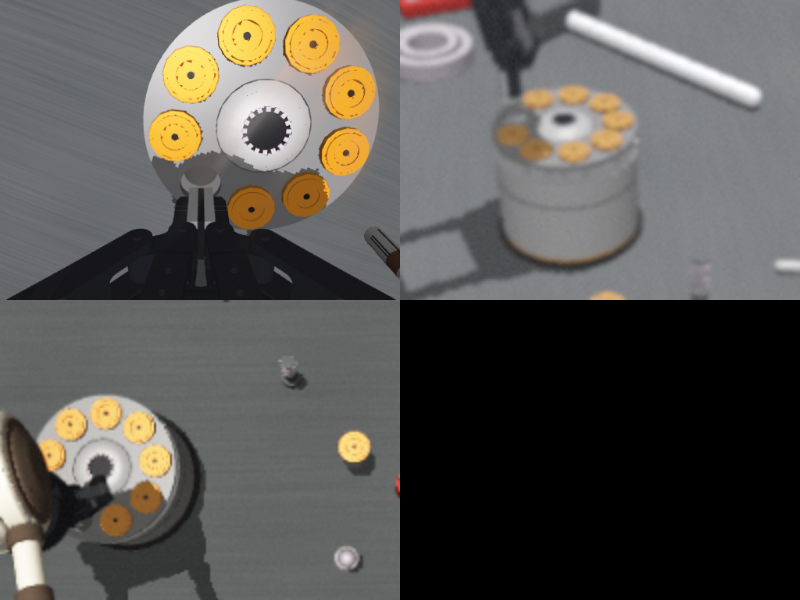

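The tips hover over the mouth of the empty hole (wrist (200,180)) and the loose parts all still stand. Holding.

Call:
{"fn": "carry_out", "kwargs": {
  "motion": [
    [-1,0,0,0,0,0,0],
    [-1,0,0,0,0,0,0],
    [-1,0,0,0,0,0,0],
    [-1,0,0,0,0,0,0],
    [-1,0,0,0,0,0,0],
    [-1,0,0,0,0,0,0],
    [-1,0,0,0,0,0,0],
    [-1,0,0,0,0,0,0]
  ]
}}

```text
time: 10.52
ee_pos: [0.4944, 0.2809, 0.1713]
ee_rot: [180.0, 0.0, 22.3]
contact_force: [0.4, -0.6, -0.5]
finger_gap: -0.0002
```

Call:
{"fn": "carry_out", "kwargs": {
  "motion": [
    [-1,0,0,0,0,0,0],
    [-1,0,0,0,0,0,0],
    [-1,0,0,0,0,0,0],
    [-1,0,0,0,0,0,0],
    [-1,0,0,0,0,0,0],
    [-1,0,0,0,0,0,0],
    [-1,0,0,0,0,0,0],
    [-1,0,0,0,0,0,0]
  ]
}}

```text
time: 11.18
ee_pos: [0.4944, 0.2809, 0.1713]
ee_rot: [-180.0, -0.0, 22.3]
contact_force: [-0.1, 0.4, -0.3]
finger_gap: -0.0001
```

Call:
{"fn": "carry_out", "kwargs": {
  "motion": [
    [-1,0,0,0,0,0,0],
    [-1,0,0,0,0,0,0],
    [-1,0,0,0,0,0,0],
    [-1,0,0,0,0,0,0],
    [-1,0,0,0,0,0,0],
    [-1,0,0,0,0,0,0],
    [-1,0,0,0,0,0,0],
    [-1,0,0,0,0,0,0]
  ]
}}

```text
time: 11.85
ee_pos: [0.4944, 0.2809, 0.1713]
ee_rot: [-180.0, -0.0, 22.3]
contact_force: [-0.4, 0.1, 0.5]
finger_gap: -0.0
```

Call:
{"fn": "carry_out", "kwargs": {
  "motion": [
    [-1,0,0,0,0,0,0],
    [-1,0,0,0,0,0,0],
    [-1,0,0,0,0,0,0],
    [-1,0,0,0,0,0,0],
    [-1,0,0,0,0,0,0],
    [-1,0,0,0,0,0,0],
    [-1,0,0,0,0,0,0],
    [-1,0,0,0,0,0,0]
  ]
}}

```text
time: 12.52
ee_pos: [0.4944, 0.2809, 0.1713]
ee_rot: [-180.0, 0.0, 22.3]
contact_force: [-0.2, 0.1, 0.5]
finger_gap: 0.0001
```

Run:
```python
from h import *
s=readout.read_state(); print(s['time'],s['ee_pos'],s['contact_force'],np.abs(s['dq']).max())
arm.sign_off()
```

```text
12.5167 [0.49440081 0.28088091 0.17129556] [-0.17722055  0.08440516  0.46260199] 0.13690791358454044
the job is handed in; nothing more can be done
```

I pointed with shut fingertips at the bronze-slippered piston and then at the empty hole, and handed the job in at 12.5 s, still pointing at the hole.

- **Piston:** the tips were held about 22 mm above the slipper, at (0.570, 0.001), for about 2.7 s.
- **Hole:** the tips were held about 22 mm above the plate, at (0.494, 0.281), for about 2.7 s.
- **Nothing touched:** every force reading stayed within about 1 N, which is sensor noise. The last pictures showed the bronze-topped piston, the scrap piston and the screw still standing. The path stayed clear of the scrap piston and the screw.

Some measurements disagreed:
- **Piston position:** the top and side cameras differed by about 6 mm. The wrist camera agreed with the top camera to about 3 mm, so I relied on those two.
- **Hole position:** the top and wrist cameras differed by about 3 mm, and I aimed between them.
- **Network errors:** the network that finds the hole reported the middle of the block instead, and the piston one also reported the red look-alikes. I located both targets from the bronze slippers in the pictures.

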